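# Tare the dial balance with the vial block on it

### The arm

A 7-joint arm with a two-finger parallel gripper is mounted at the origin on a cart in front of the work surface, level with it; the furniture and walls round the work are solid. World frame = base frame: x ahead of the robot, y to its left, z up, the work surface at z = 0. Lengths are in m, angles in rad, forces in N, time in s.
With the tool pointing down it reaches from about 0.425 to 0.925 m from the base axis. Payload 6.8 kg.
Tool frame: the origin (TCP) lies midway between the tips of the shut fingers; the grasp point (between the pads) lies 19 mm behind it; z points along the fingers, y is the line along which they close (so a half turn about z gives the same grasp; the last joint's range is limited). The gripper opens to 85 mm and grips with 20 to 120 N. Pads are 22 mm wide; open, the fingers measure 114 mm over their backs; the gripper's body (76 mm by 85 mm) begins 54 mm behind the grasp point. The pads swing forward as they close: fully open they stand 13 mm farther back than shut.
Start: joints at [-1.372, 0.477, 0.022, 1.555, -0.011, 1.109, -0.083], TCP at [0.204, 0.643, 0.231] pointing down, gripper open.
Joint ranges: [-2.96, 2.96], [-0.34, 2.1], [-1.41, 1.46], [0.24, 2.44], [-1.37, 4.51], [0.17, 1.92], [-2.96, 2.96]. Speed limits (rad/s): [2.39, 2.39, 3.14, 3.14, 3.14, 3.14, 3.14].

### API

Orientations are given as a unit quaternion [w, x, y, z].
In Python, from station import bot, imaging gives the robot as it stands.
- The arm moves only by the tool move_arm, never from a script. Its argument "commands" is a list that holds one entry, the list of rows, each a list of 7 numbers: the shift along the tool's x, y, z in m, then the turn, a rotation vector about the tool's x, y, z in degrees, then the finger opening in m, from 0 to 0.0854. In form: [[[x, y, z, rx, ry, rz, grip], ...]]. A call has 1 to 20 rows; each row shifts and turns the commanded pose from where the row before left it, along the tool's axes as they then stand; what a row does not reach is not made up. A row lasts 1/8 s, in which the tool goes at most 62.5 mm and 10.7 degrees, less where a joint would pass 70% of its speed; a pose out of reach is approached as far as the arm can. A call is refused whole if a number of a shift passes 0.0625 or a number of a turn 10.7, either way. A call with a gripper value outside its range is refused whole. The fingers move at their own pace and stop on an object; "squeeze" is the grip in N (left out, the last holds). Time passes only in rows, so rows that do not move let the fingers close. It gives the time, the measured TCP pose, the force, the opening and the grip force at its end, in the units of the state.
- bot.get_obs(): the state, without advancing time (a new reading comes with each control period).
- imaging.read_camera(name): name is "side" or "top"; returns the picture (420x560x3 uint8, red, green, blue); there is no depth.
- imaging.calibration(name): a dict with "intrinsics" (3x3 intrinsics, pixels), "extrinsics" (4x4, takes a point from camera to world coordinates). Camera axes: x right, y down, z forward; pixel columns grow to the right and rows downward; lengths in m; the calibration is good to about 2 mm. A picture is of the moment at which its call begins. calibration takes no time and is no camera call.
- bot.hand_in(): hands the job in; it is judged then, once.
The state is a dict: "t": time; "q": joint angles; "joint_vel": joint speeds; "joint_torque": joint torques, N m; "eef_pos": TCP position; "tool_rot": TCP orientation; "contact_force": force on the tool from outside, world axes, zero at the start; "torque": the same for the moment, N m; "gripper_width": opening from 0.0 (shut) to 1.0 (fully open); "grasp_force": force on a finger pad.
Only numpy, scipy, OpenCV 4.12 (cv2) and the standard library are available. Lean on these libraries where they do the work, as an engineer would, in place of code of your own. Each camera call takes 0.05 s, during which the arm holds its last target. There are 200 camera calls.

### The job

Move the aluminium vial block from its cradle onto the pan of the dial balance; it fits between the bay's cheeks only lengthwise, so first stand it on the open bench, let go and take it again by its two ends, then lower it gently onto the pan without dropping it. With the block resting on the pan, turn the dial's bezel until its raised zero index lies at the pointer's tip, and then press the weighing bay's hinged lid fully shut. Leave the rinse bottle standing where it is.

Things in the scene. Friction and masses are not known exactly. Their poses are not given: they have to be found in the camera images.
- balance: Fixed dial balance, grey and white housing 160 (x) x 270 (y) mm with a flat deck 40 mm above the bench; origin at the centre of its underside, x to its rear, y to its left, z up. The dial stands on the left half of the deck, centred at (-10, +65) mm; the weighing bay is on the right half, centred at (-10, -70) mm.
- bay (a point): Centre of the weighing bay at deck height, 40 mm above the bench, axes as the balance. Two upright cheeks run along x beside the pan: 72 mm long, 6 mm thick, inner faces 61 mm apart, tops 99 mm above the bench. The front is open; at the rear a wall as high as the cheeks has its inner face 76 mm behind this point.
- pan_top (a point): Centre of the upper face of the steel pan (66 mm along x, 54 mm along y) between the cheeks, 48 mm above the bench when empty; axes as the balance. The pan sinks 3 to 6 mm under the block and drives the pointer. The block stands on it with its 66 mm length along the bay's x, its 50 mm width between the cheeks.
- pan (a joint): How far the pan has sunk (m), 0 empty; at its stop at 0.007.
- dial_center (a point): Centre of the top of the bezel, on the vertical axis of bezel and pointer. The bezel is a black knurled ring 64 mm in diameter, 22 mm high, on the deck (top 64 mm above the bench), with a white face sunk 6 mm and black divisions every 15 degrees, which turn with it. Light friction (0.06 N m); it stays where left. Grip it across its diameter from above, any way round.
- bezel (a joint): Angle of the bezel's zero index (rad), 0 when it points to the balance's rear (+x), growing clockwise seen from above. It can turn from -1.0 to 2.6. The dial reads zero when it equals the pointer's angle.
- zero_mark (a point): Inner part of the zero index, a raised white bar 10 x 3.4 mm that crosses the bezel's rim radially, 24 mm from the dial's centre. Turns with the bezel.
- pointer (a joint): Angle of the pointer (rad), same zero and sense as the bezel's: 0 with the pan empty, 240 rad per metre of pan travel, about 0.8 to 1.4 with the block on the pan (its mass varies).
- pointer_tip (a point): Tip of the black pointer, which turns just inside the bezel's rim, 24 mm from the dial's centre (it cannot be touched).
- lid (a joint): Lid angle (rad): 0 fully shut, level on the cheeks; 1.75 open, standing up and leaning 10 degrees back. An over-centre mechanism holds it open at the stop (about 2.5 N at the edge to move it) and snaps it shut below about 0.45; above that it swings open again.
- lid_hinge (a point): Middle of the lid's hinge line, at the top of the bay's rear wall, 69 mm behind and 70 mm right of the balance's origin, 100.5 mm above the bench. The hinge line runs along the balance's y.
- lid_edge (a point): Middle of the lid's free edge, on its outer (upper when shut) face, 130 mm from the hinge. The lid is a 4 mm aluminium plate 75 mm wide with a lip 12 mm deep at this edge. x of this frame points from the edge to the hinge, z out of the outer face.
- vial_block: Loose aluminium vial block, 50 mm (x) x 66 mm (y) x 45 mm high, about 0.45 kg, six vial holes in its top; origin at the centre of its underside, z up. It starts standing in the cradle.
- cradle: Fixed grey cradle: a 70 x 85 mm floor 5 mm thick, with two walls 60 mm long along x, 6 mm thick, 51 mm high, inner faces 71 mm apart, close to the block's 66 mm ends. It is open along its x, so there the block can be taken only across its 50 mm width. Origin at the centre of its underside.
- rinse_bottle: Bystander: white square plastic bottle, 60 x 60 x 125 mm, standing on the black mouse pad (3 mm thick, 240 x 300 mm, from x = 0.49 m on, between balance and cradle), origin at the centre of its underside. Leave it standing in place.

How it is judged:
By the outcome, as a careful person would: the job done as asked, in the order asked, and still so for the second after the job is handed in, with the robot touching nothing.
It also fails if it takes over 72 s, if anything falls off the work surface, if the arm or the gripper's body presses on something with over 40 N, if the wrist force passes 120 N, or if a joint passes its speed limit or range.

## Working session

There is one attempt and no reset: what is moved stays moved. The work goes in short steps, Python scripts to look and compute and a tool call to move; the robot and the scene stay as the last step left them, time stands still between calls to the robot, and variables do not carry over. Pictures are saved under pics/ and viewed, at most 12 in all, crops included, and the job is handed in when it is done.

Besides the shell and the picture viewer there is one more tool, called after "Request:" by a JSON object that holds its "api" and its "payload". move_arm: Moves the arm, as the interface text tells. Its arguments: {"type":"object","properties":{"commands":{"type":"array","items":{"type":"array","items":{"type":"array","items":{"type":"number"}}}},"squeeze":{"type":"number"}},"required":["commands"]}

```bash
ls; mkdir -p pics; python3 - <<'E'
from station import bot, imaging
import cv2,numpy as np
np.set_printoptions(precision=4,suppress=True)
for n in("side","top"):
    im=imaging.read_camera(n);cv2.imwrite(f"pics/{n}0.png",im[:,:,::-1])
    c=imaging.calibration(n);print(n,np.array(c["intrinsics"]),np.array(c["extrinsics"]))
o=bot.get_obs();print(o)
E
```

```text
pics
side [[392.3029   0.     276.6576]
 [  0.     392.3029 206.2151]
 [  0.       0.       1.    ]] [[-0.972  -0.1505  0.1803  0.3848]
 [-0.2346  0.6616 -0.7122  0.573 ]
 [-0.0121 -0.7346 -0.6784  0.6708]
 [ 0.      0.      0.      1.    ]]
top [[458.7797   0.     282.404 ]
 [  0.     458.7797 208.484 ]
 [  0.       0.       1.    ]] [[-0.018  -0.9975  0.0679  0.4822]
 [-0.9998  0.0183  0.0043 -0.0248]
 [-0.0055 -0.0678 -0.9977  1.3394]
 [ 0.      0.      0.      1.    ]]
{'t': 0.1, 'q': array([-1.3721,  0.4777,  0.0224,  1.5563, -0.0115,  1.1093, -0.0831]), 'joint_vel': array([ 0.0003, -0.0017, -0.0005, -0.0026, -0.0011,  0.0016,  0.0006]), 'joint_torque': array([  0.0046, -59.7768,   1.6137, -28.1953,   0.0129,   0.0051,
        -0.    ]), 'eef_pos': array([0.2037, 0.643 , 0.2304]), 'tool_rot': array([-0.0001,  0.1528,  0.9883, -0.0008]), 'contact_force': array([ 0.5512, -0.388 ,  1.0048]), 'torque': array([-0.0036,  0.0408, -0.0167]), 'grasp_force': 0.0, 'gripper_width': 1.0057185366200372}
```

View pics/top0.png

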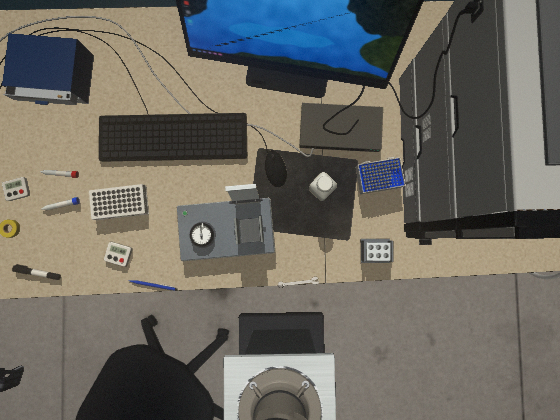

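View pics/side0.png

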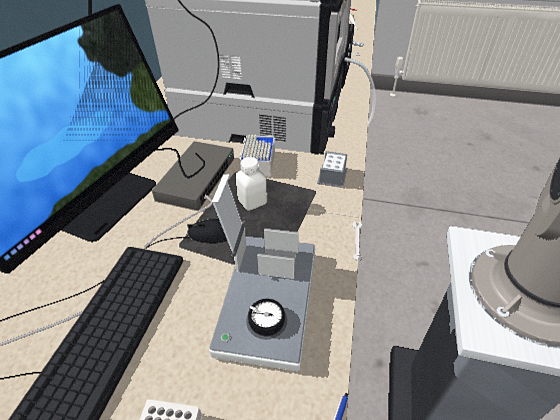

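The top view shows the balance around (225,230), with its dial at (202,234) and bay at (250,230). The cradle and block are at (377,250) and the bottle at (322,185). The side view shows the open lid at (228,215), dial at (266,316) and block at (334,168). Next I'll enlarge these areas.

```bash
python3 - <<'E'
import cv2,numpy as np
t=cv2.imread("pics/top0.png");s=cv2.imread("pics/side0.png")
def c(im,u,v,w,h,k): return cv2.resize(im[v:v+h,u:u+w],None,fx=k,fy=k,interpolation=cv2.INTER_CUBIC)
a=c(t,170,180,110,90,4);b=c(t,350,230,55,45,4);d=c(s,205,220,120,150,3); e=c(s,310,140,50,50,4)
o=np.zeros((560,800,3),np.uint8);o[:360,:440]=a;o[365:545,:220]=b;o[:450,440:]=d;o[360:560,230:430]=e
cv2.imwrite("pics/z.png",o)
E
```

```text
(no output)
```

View pics/z.png

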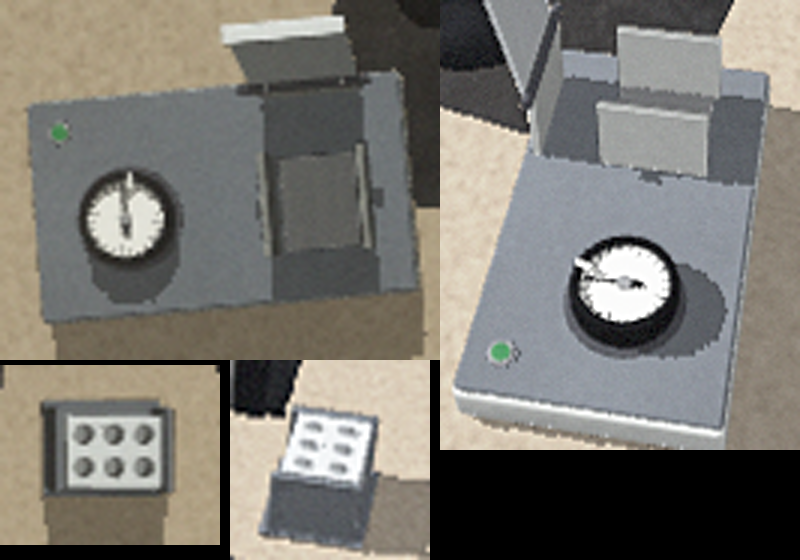

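The enlarged crops (4x, offset 170,180) show the deck corners at (28,104), (398,70), (416,290) and (46,322), and the dial centre at (127,217). The zero index points almost to the rear. The block is bright white, with its long side across the picture.

```bash
cat > h.py <<'E'
import cv2,numpy as np
from station import bot,imaging
from scipy.spatial.transform import Rotation as R
np.set_printoptions(precision=4,suppress=True)
def ray(n,p,z):
    c=imaging.calibration(n);K=np.array(c["intrinsics"]);E=np.array(c["extrinsics"])
    d=E[:3,:3]@np.linalg.solve(K,[p[0],p[1],1]);o=E[:3,3]
    return o+d*(z-o[2])/d[2]
def pix(n,P):
    c=imaging.calibration(n);K=np.array(c["intrinsics"]);E=np.array(c["extrinsics"])
    q=K@(E[:3,:3].T@(np.array(P)-E[:3,3]));return q[:2]/q[2]
def state():
    o=bot.get_obs();r=R.from_quat(np.roll(o["tool_rot"],-1)).as_matrix()
    print("t",round(o["t"],2),"tcp",o["eef_pos"],"toolx",r[:,0],"tooly",r[:,1],"toolz",r[:,2],"F",o["contact_force"],"g",o["gripper_width"]*.0854,o["grasp_force"]);return o,r
E
python3 - <<'E'
from h import *
t=cv2.imread("pics/top0.png");s=cv2.imread("pics/side0.png")
C=[ray("top",(170+(x)/4-.4,180+(y)/4-.4),.04) for x,y in((28,104),(398,70),(416,290),(46,322))]
for c in C:print(c)
fl,fr,br,bl=0,0,0,0
rl,rr,fr,fl=C
print("sizes",[np.linalg.norm(a-b) for a,b in((rl,rr),(rr,fr),(fr,fl),(fl,rl))])
yaw=np.arctan2(*( (rl-rr)+(fl-fr))[[0,1]]*np.array([-1,1])); print("yaw",np.degrees(yaw))
O=sum(C)/4;O[2]=0
Rm=R.from_euler('z',yaw).as_matrix()
print("origin",O);P=lambda x,y,z:O+Rm@np.array([x,y,z])
print("dial from pose",P(-.01,.065,.064),"bay",P(-.01,-.07,.048))
# dial white face by mask
def blob(im,u,v,w,h,z,n,th=185):
    g=im[v:v+h,u:u+w].min(2);m=(g>th).astype(np.uint8)
    cs,_=cv2.findContours(m,cv2.RETR_EXTERNAL,cv2.CHAIN_APPROX_NONE);c=max(cs,key=cv2.contourArea)
    r=cv2.minAreaRect(c);b=cv2.boxPoints(r)+[u,v]
    Q=np.array([ray(n,p,z) for p in b]);print(n,"centre",Q.mean(0),"sides",np.linalg.norm(Q[1]-Q[0]),np.linalg.norm(Q[2]-Q[1]),"edge angs",[np.degrees(np.arctan2(*(Q[i+1]-Q[i])[[1,0]])) for i in(0,1)])
blob(t,350,230,55,45,.05,"top",150);blob(s,310,140,50,50,.05,"side",170)
blob(t,185,215,40,40,.058,"top",170);blob(s,240,290,55,55,.058,"side",170)
# dial black ring
print("bottle approx",ray("top",(321,182),.12))
print("side check deck corners", [pix("side",P(*p)) for p in((-.08,.135,.04),(-.08,-.135,.04),(.08,.135,.04))])
state()
E
```

```text
[0.5844 0.2815 0.04  ]
[0.6038 0.0181 0.04  ]
[0.4478 0.0079 0.04  ]
[0.43   0.2691 0.04  ]
sizes [np.float64(0.2641533764766801), np.float64(0.15632427120276007), np.float64(0.2618972120437272), np.float64(0.15490129161907346)]
yaw 4.056819706534006
origin [0.5165 0.1441 0.    ]
dial from pose [0.5019 0.2083 0.064 ] bay [0.5115 0.0736 0.048 ]
top centre [ 0.446  -0.2844  0.05  ] sides 0.05014339197800326 0.061529007040168004 edge angs [np.float64(-1.7460220583844903), np.float64(-91.02879409519913)]
side centre [ 0.4406 -0.2777  0.05  ] sides 0.13900198488143933 0.21750635925658202 edge angs [np.float64(-167.49358305458978), np.float64(94.81458741655601)]
top centre [0.4981 0.2093 0.058 ] sides 0.050347149085422045 0.04179496254935916 edge angs [np.float64(-91.03843684802925), np.float64(179.58325270827908)]
side centre [0.5    0.2081 0.058 ] sides 0.05294581903543747 0.04935658958925275 edge angs [np.float64(-155.84481998369588), np.float64(111.48265867918275)]
bottle approx [ 0.6343 -0.124   0.12  ]
side check deck corners [array([298.8814, 362.4835]), array([314.4638, 242.2341]), array([205.7899, 347.9695])]
t 0.1 tcp [0.2037 0.643  0.2304] toolx [-0.9533  0.302  -0.0001] tooly [ 0.302   0.9533 -0.0016] toolz [-0.0004 -0.0016 -1.    ] F [ 0.5512 -0.388   1.0048] g 0.08588836302735119 0.0
```

Request:
{"api": "move_arm", "payload": {"commands": [[[0, 0, -0.01, 0, 0, 10.6, 0.0854], [0, 0, -0.01, 0, 0, 10.6, 0.0854], [0, 0, -0.01, 0, 0, 10.6, 0.0854], [0, 0, -0.01, 0, 0, 10.6, 0.0854], [0, 0, -0.01, 0, 0, 10.6, 0.0854], [0, 0, -0.01, 0, 0, 10.6, 0.0854], [0, 0, -0.01, 0, 0, 10.4, 0.0854], [-0.06, 0.05, 0, 0, 0, 0, 0.0854], [-0.06, 0.05, 0, 0, 0, 0, 0.0854], [-0.06, 0.05, 0, 0, 0, 0, 0.0854], [-0.06, 0.05, 0, 0, 0, 0, 0.0854], [-0.06, 0.018, 0, 0, 0, 0, 0.0854], [-0.06, 0.018, 0, 0, 0, 0, 0.0854], [-0.06, 0.018, 0, 0, 0, 0, 0.0854], [-0.06, 0.018, 0, 0, 0, 0, 0.0854], [-0.06, 0, 0, 0, 0, 0, 0.0854], [-0.06, 0, 0, 0, 0, 0, 0.0854], [-0.06, 0, 0, 0, 0, 0, 0.0854], [-0.06, 0, 0, 0, 0, 0, 0.0854], [-0.06, 0, 0, 0, 0, 0, 0.0854]]], "squeeze": 40}}

```text
t: 2.6
eef_pos: [0.4149, -0.096, 0.3012]
tool_rot: [-0.0, 0.717, 0.697, 0.0]
contact_force: [1.1, -0.1, -0.9]
gripper_width: 0.999
grasp_force: 0.0
```

```bash
cat >> h.py <<'E'
def goto(x,y,z,az):
    o,r=state();d=r.T@(np.array([x,y,z])-o["eef_pos"]);a=np.degrees(np.arctan2(r[1,1],r[0,1]))
    t=R.from_euler('z',az-a,degrees=True).as_matrix()@r
    print("az",a,"turn rz",(a-az+180)%360-180,"shift now",d,"shift after turn",t.T@(np.array([x,y,z])-o["eef_pos"]),"q7",o["q"][6])
E
python3 -c "
from h import *
goto(.446,-.284,.10,-1.4)"
```

```text
t 2.6 tcp [ 0.4149 -0.096   0.3012] toolx [0.0273 0.9996 0.001 ] tooly [ 0.9996 -0.0273  0.0004] toolz [ 0.0004  0.001  -1.    ] F [ 1.0646 -0.0626 -0.8971] g 0.08534773906006977 0.0
az -1.5644562882773474 turn rz -0.16445628827733572 shift now [-0.1872  0.0362  0.2011] shift after turn [-0.1873  0.0356  0.2011] q7 -0.012664168405759214
```

Request:
{"api": "move_arm", "payload": {"commands": [[[-0.047, 0.009, 0.025, 0, 0, 0, 0.0854], [-0.047, 0.009, 0.05, 0, 0, 0, 0.0854], [-0.047, 0.009, 0.05, 0, 0, 0, 0.0854], [-0.046, 0.009, 0.05, 0, 0, 0, 0.0854], [0, 0, 0.026, 0, 0, 0, 0.0854], [0, 0, 0, 0, 0, 0, 0.0854]]]}}

```text
t: 3.35
eef_pos: [0.4418, -0.2641, 0.1161]
tool_rot: [-0.003, 0.717, 0.697, -0.001]
contact_force: [0.1, 1.0, -0.4]
gripper_width: 0.999
grasp_force: 0.0
```

```bash
python3 -c "
from h import *
goto(.446,-.284,.013,-1.4)
for n in ('side','top'): cv2.imwrite(f'pics/{n}1.png',imaging.read_camera(n)[:,:,::-1])
a=cv2.imread('pics/side1.png')[60:260,220:420];b=cv2.imread('pics/top1.png')[170:290,310:450]
cv2.imwrite('pics/z1.png',np.hstack([cv2.resize(a,(500,500)),cv2.resize(b,(300,257)).repeat(1,0) if 0 else cv2.copyMakeBorder(cv2.resize(b,(300,257)),0,243,0,0,cv2.BORDER_CONSTANT)]))"
```

```text
t 3.35 tcp [ 0.4418 -0.2641  0.1161] toolx [0.0287 0.9996 0.0029] tooly [ 0.9996 -0.0287 -0.0058] toolz [-0.0057  0.0031 -1.    ] F [ 0.1458  1.0104 -0.3791] g 0.0852876063162982 0.0
az -1.644149938731467 turn rz -0.24414993873145363 shift now [-0.0201  0.0054  0.103 ] shift after turn [-0.0201  0.0053  0.103 ] q7 0.9094628606904533
```

View pics/z1.png

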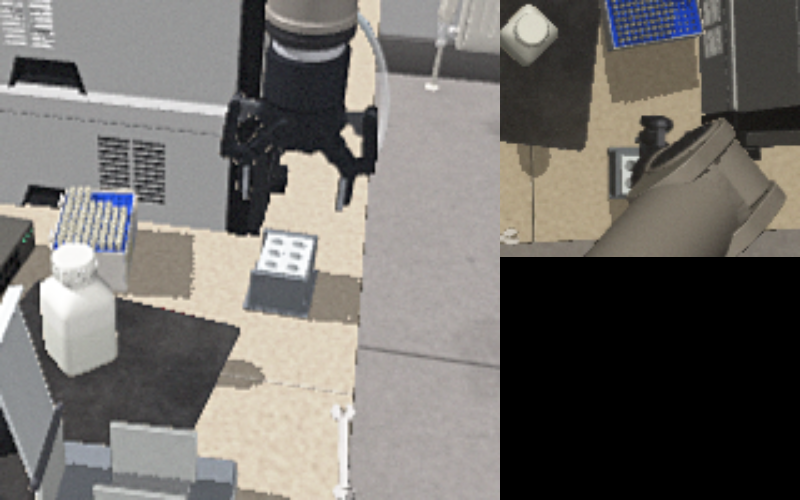

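The side crop shows the open gripper hovering above the block, with the fingers either side along x and the cabinet just beyond. It had not quite arrived, so I'll let it settle.

Request:
{"api": "move_arm", "payload": {"commands": [[[0, 0, 0, 0, 0, 0, 0.0854], [0, 0, 0, 0, 0, 0, 0.0854]]]}}

```text
t: 3.7
eef_pos: [0.4447, -0.2636, 0.119]
tool_rot: [-0.0, 0.716, 0.698, 0.001]
contact_force: [-0.3, 0.6, 0.3]
gripper_width: 1.0
grasp_force: 0.0
```

```bash
python3 -c "
from h import *
goto(.446,-.284,.013,-1.4);print(bot.get_obs()['q'])"
```

```text
t 3.7 tcp [ 0.4447 -0.2636  0.119 ] toolx [0.0255 0.9997 0.0019] tooly [ 0.9997 -0.0255  0.0013] toolz [ 0.0013  0.0019 -1.    ] F [-0.3023  0.6262  0.3033] g 0.08536920009165469 0.0
az -1.4596514654063089 turn rz -0.059651465406318493 shift now [-0.0205  0.0017  0.1059] shift after turn [-0.0205  0.0017  0.1059] q7 0.9096567076846239
[-0.2473  0.4966  0.86    2.0732 -0.5297  0.802   0.9097]
```

Request:
{"api": "move_arm", "payload": {"commands": [[[-0.01, 0.001, 0.025, 0, 0, 0, 0.0854], [-0.0105, 0.001, 0.03, 0, 0, 0, 0.0854], [0, 0, 0.03, 0, 0, 0, 0.0854], [0, 0, 0.021, 0, 0, 0, 0.0854], [0, 0, 0, 0, 0, 0, 0.0854], [0, 0, 0, 0, 0, 0, 0.0854]]]}}

```text
t: 4.45
eef_pos: [0.4458, -0.2848, 0.0129]
tool_rot: [-0.0, 0.716, 0.698, 0.001]
contact_force: [-0.3, -0.1, -0.1]
gripper_width: 0.997
grasp_force: 0.0
```

```bash
python3 -c "
from h import *
goto(.446,-.284,.013,-1.4)"
```

```text
t 4.45 tcp [ 0.4458 -0.2848  0.0129] toolx [0.0266 0.9996 0.0012] tooly [ 0.9996 -0.0266  0.0004] toolz [ 0.0005  0.0012 -1.    ] F [-0.262  -0.1451 -0.0854] g 0.08513910428801415 0.0
az -1.5249691733279442 turn rz -0.12496917332794055 shift now [ 0.0008  0.0002 -0.0001] shift after turn [ 0.0008  0.0002 -0.0001] q7 1.0850743826786227
```

Close, then lift a little.

Request:
{"api": "move_arm", "payload": {"commands": [[[0, 0, 0, 0, 0, 0, 0.045], [0, 0, 0, 0, 0, 0, 0.045], [0, 0, 0, 0, 0, 0, 0.045], [0, 0, 0, 0, 0, 0, 0.045], [0, 0, 0, 0, 0, 0, 0.045], [0, 0, -0.01, 0, 0, 0, 0.045], [0, 0, -0.025, 0, 0, 0, 0.045], [0, 0, -0.03, 0, 0, 0, 0.045], [0, 0, -0.02, 0, 0, 0, 0.045], [0, 0, 0, 0, 0, 0, 0.045]]], "squeeze": 45}}

```text
t: 5.7
eef_pos: [0.446, -0.2849, 0.098]
tool_rot: [0.0, 0.716, 0.698, 0.001]
contact_force: [-0.2, 0.1, -4.9]
gripper_width: 0.579
grasp_force: 48.2
```

```bash
python3 -c "
from h import *
goto(.44,-.12,.085,-1.4)"
```

```text
t 5.7 tcp [ 0.446  -0.2849  0.098 ] toolx [0.0266 0.9996 0.0012] tooly [ 0.9996 -0.0266  0.0015] toolz [ 0.0015  0.0011 -1.    ] F [-0.1765  0.1325 -4.9029] g 0.049469742503572334 48.16258021281101
az -1.5234549682720566 turn rz -0.12345496827205693 shift now [ 0.1647 -0.0104  0.0132] shift after turn [ 0.1647 -0.01    0.0132] q7 0.9740061419094891
```

Request:
{"api": "move_arm", "payload": {"commands": [[[0.025, 0, 0, 0, 0, 0, 0.045], [0.035, 0, 0, 0, 0, 0, 0.045], [0.035, 0, 0, 0, 0, 0, 0.045], [0.035, 0, 0, 0, 0, 0, 0.045], [0.035, 0, 0, 0, 0, 0, 0.045], [0, 0, 0.025, 0, 0, 0, 0.045], [0, 0, 0.03, 0, 0, 0, 0.045], [0, 0, 0.02, 0, 0, 0, 0.045], [0, 0, 0, 0, 0, 0, 0.045], [0, 0, 0, 0, 0, 0, 0.045]]]}}

```text
t: 6.95
eef_pos: [0.4495, -0.1198, 0.0223]
tool_rot: [-0.001, 0.717, 0.697, 0.0]
contact_force: [0.2, -0.9, -3.5]
gripper_width: 0.579
grasp_force: 48.0
```

```bash
python3 -c "
from h import *
goto(.45,-.12,.0085,-1.4)"
```

```text
t 6.95 tcp [ 0.4495 -0.1198  0.0223] toolx [0.0273 0.9996 0.0016] tooly [ 0.9996 -0.0273 -0.0011] toolz [-0.001   0.0016 -1.    ] F [ 0.189  -0.9071 -3.52  ] g 0.049478665784788 48.00359751214273
az -1.5645831448034742 turn rz -0.1645831448034869 shift now [-0.0002  0.0005  0.0138] shift after turn [-0.0002  0.0005  0.0138] q7 0.8026051292253011
```

Request:
{"api": "move_arm", "payload": {"commands": [[[0, 0, 0.007, 0, 0, 0, 0.045], [0, 0, 0.0045, 0, 0, 0, 0.045], [0, 0, 0.002, 0, 0, 0, 0.045], [0, 0, 0, 0, 0, 0, 0.045], [0, 0, 0, 0, 0, 0, 0.06], [0, 0, 0, 0, 0, 0, 0.0854], [0, 0, 0, 0, 0, 0, 0.0854], [0, 0, -0.02, 0, 0, 0, 0.0854], [0, 0, -0.03, 0, 0, 0, 0.0854], [0, 0, -0.03, 0, 0, 0, 0.0854], [0, 0, 0, 0, 0, 10, 0.0854], [0, 0, 0, 0, 0, 10, 0.0854], [0, 0, 0, 0, 0, 10, 0.0854], [0, 0, 0, 0, 0, 10, 0.0854], [0, 0, 0, 0, 0, 10, 0.0854], [0, 0, 0, 0, 0, 10, 0.0854], [0, 0, 0, 0, 0, 10, 0.0854], [0, 0, 0, 0, 0, 10, 0.0854], [0, 0, 0, 0, 0, 10, 0.0854], [0, 0, 0, 0, 0, 0, 0.0854]]]}}

```text
t: 9.45
eef_pos: [0.4495, -0.1198, 0.0885]
tool_rot: [-0.0, 1.0, -0.013, -0.001]
contact_force: [-0.4, 0.6, -0.1]
gripper_width: 0.997
grasp_force: 0.0
```

```bash
python3 -c "
from h import *
goto(.4497,-.1198,.012,-91.5)
im=imaging.read_camera('side');cv2.imwrite('pics/s2.png',im[:,:,::-1])
im=cv2.imread('pics/s2.png')
p=pix('side',[.45,-.12,.045]);print(p);u,v=p.astype(int)
cv2.imwrite('pics/s2z.png',cv2.resize(im[v-60:v+60,u-75:u+75],None,fx=4,fy=4,interpolation=cv2.INTER_CUBIC))"
```

```text
t 9.45 tcp [ 0.4495 -0.1198  0.0885] toolx [ 0.9997 -0.0253 -0.0016] tooly [-0.0253 -0.9997 -0.0008] toolz [-0.0015  0.0008 -1.    ] F [-0.3718  0.565  -0.0706] g 0.08517813881798829 0.0
az -91.45142961831709 turn rz 0.04857038168290728 shift now [0.0003 0.     0.0765] shift after turn [0.0003 0.     0.0765] q7 -0.5151259034363669
[321.6827 202.5789]
```

View pics/s2z.png

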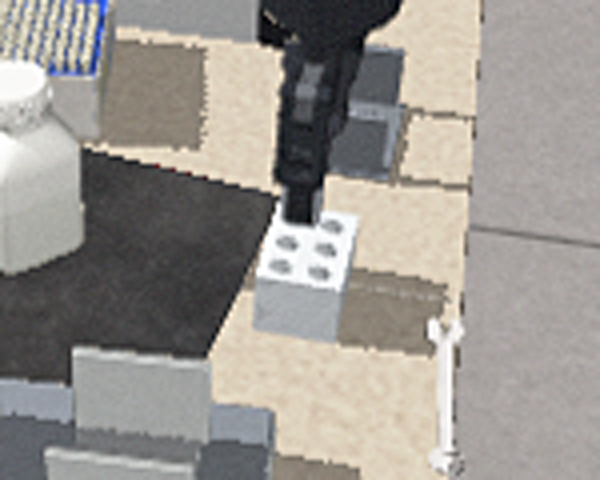

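The block stands upright on the bench. In the crop, its near top edge runs from (255,275) to (345,290) and its far right top corner is at (358,213).

```bash
python3 -c "
from h import *
for x,y in((255,276),(345,290),(358,213)): print(ray('side',(246+x/4-.4,142+y/4-.4),.045))"
```

```text
[ 0.4736 -0.0862  0.045 ]
[ 0.4213 -0.0861  0.045 ]
[ 0.4226 -0.1548  0.045 ]
```

Request:
{"api": "move_arm", "payload": {"commands": [[[0, 0, 0.02, 0, 0, 0, 0.0854], [0, 0, 0.025, 0, 0, 0, 0.0854], [0, 0, 0.02, 0, 0, 0, 0.0854], [0, 0, 0.0095, 0, 0, 0, 0.0854], [0, 0, 0, 0, 0, 0, 0.0854], [0, 0, 0, 0, 0, 0, 0.06], [0, 0, 0, 0, 0, 0, 0.06], [0, 0, 0, 0, 0, 0, 0.06], [0, 0, 0, 0, 0, 0, 0.06], [0, 0, -0.02, 0, 0, 0, 0.06], [0, 0, -0.05, 0, 0, 0, 0.06], [0, 0, -0.05, 0, 0, 0, 0.06], [0, 0, -0.03, 0, 0, 0, 0.06], [0, 0, 0, 0, 0, 0, 0.06]]]}}

```text
t: 11.25
eef_pos: [0.4506, -0.1198, 0.1655]
tool_rot: [-0.001, 1.0, -0.013, 0.001]
contact_force: [-0.8, 0.0, -3.8]
gripper_width: 0.762
grasp_force: 53.8
```

```bash
python3 -c "
from h import *
goto(.5115,.0736,.165,4.06)"
```

```text
t 11.25 tcp [ 0.4506 -0.1198  0.1655] toolx [ 0.9997 -0.0261  0.0024] tooly [-0.0261 -0.9997 -0.0023] toolz [ 0.0025  0.0022 -1.    ] F [-0.8133  0.039  -3.8274] g 0.06506936498240541 53.75671908259392
az -91.49354596300788 turn rz -95.55354596300788 shift now [ 0.0559 -0.1949  0.0011] shift after turn [0.1886 0.0745 0.0008] q7 -0.6365095205544579
```

Request:
{"api": "move_arm", "payload": {"commands": [[[0, 0, 0, 0, 0, -10.6, 0.06], [0, 0, 0, 0, 0, -10.6, 0.06], [0, 0, 0, 0, 0, -10.6, 0.06], [0, 0, 0, 0, 0, -10.6, 0.06], [0, 0, 0, 0, 0, -10.6, 0.06], [0, 0, 0, 0, 0, -10.6, 0.06], [0, 0, 0, 0, 0, -10.6, 0.06], [0, 0, 0, 0, 0, -10.6, 0.06], [0, 0, 0, 0, 0, -10.6, 0.06], [0.03, 0.012, 0, 0, 0, 0, 0.06], [0.04, 0.016, 0, 0, 0, 0, 0.06], [0.04, 0.016, 0, 0, 0, 0, 0.06], [0.04, 0.016, 0, 0, 0, 0, 0.06], [0.0386, 0.0145, 0, 0, 0, 0, 0.06], [0, 0, 0, 0, 0, 0, 0.06], [0, 0, 0, 0, 0, 0, 0.06]]]}}

```text
t: 13.25
eef_pos: [0.51, 0.0729, 0.1632]
tool_rot: [-0.002, 0.683, 0.731, -0.001]
contact_force: [-0.8, -0.9, -4.0]
gripper_width: 0.762
grasp_force: 53.6
```

```bash
python3 -c "
from h import *
goto(.5115,.0736,.165,4.06);print(bot.get_obs()['q'])
for n in ('side','top'): cv2.imwrite(f'pics/{n}3.png',imaging.read_camera(n)[:,:,::-1])
a=cv2.imread('pics/side3.png')[150:300,200:350];b=cv2.imread('pics/top0.png')[215:255,225:270]
a=cv2.resize(a,(450,450),interpolation=3);b=cv2.resize(b,(315,280),interpolation=cv2.INTER_CUBIC)
o=np.zeros((450,765,3),np.uint8);o[:,:450]=a;o[:280,450:]=b;cv2.imwrite('pics/z3.png',o)"
```

```text
t 13.25 tcp [0.51   0.0729 0.1632] toolx [-0.0674  0.9977  0.0012] tooly [ 0.9977  0.0674 -0.0033] toolz [-0.0033  0.001  -1.    ] F [-0.8034 -0.9373 -4.0259] g 0.06511553269385562 53.550975769758224
az 3.865820783717646 turn rz -0.19417921628235035 shift now [ 0.0006  0.0015 -0.0018] shift after turn [ 0.0006  0.0015 -0.0018] q7 0.25955763228002404
[-0.9892  0.4301  0.9316  2.0423 -0.4481  0.887   0.2596]
```

View pics/z3.png

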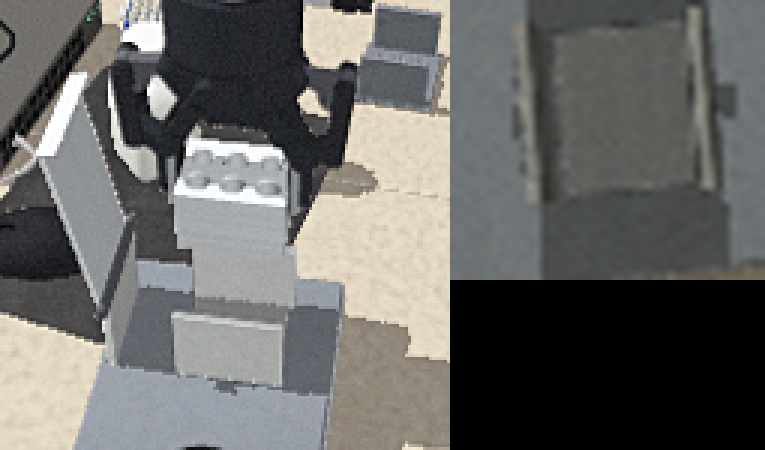

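The side crop shows the block level in the grip above the bay. In the 7x top crop, the left cheek's outer top edge runs from (518,22) to (528,200), and the right cheek's inner top edge from (688,8) to (702,188).

```bash
python3 -c "
from h import *
f=lambda x,y: ray('top',(225+(x-450)/7-.43,215+y/7-.43),.099)
a,b,c,d=[f(*p) for p in((518,22),(528,200),(688,8),(702,188))]
print(a,b,c,d,np.linalg.norm(a-b),np.linalg.norm(c-d))
l=(a+b)/2;r=(c+d)/2;print('width',np.linalg.norm((l-r)[1:2]),'bay centre',r+(l-r)*30.5/67,'yaw',np.degrees(np.arctan2((a-b)[1],(a-b)[0])),np.degrees(np.arctan2((c-d)[1],(c-d)[0])))
# side: near cheek (left) top edge outer
g=lambda x,y: ray('side',(200+x/3-.33,150+y/3-.33),.099)
print(g(173,313),g(284,325))
print(ray('side',(200+175/3-.33,150+192/3-.33),.194),ray('side',(200+288/3-.33,150+205/3-.33),.194))
"
```

```text
[0.544  0.1113 0.099 ] [0.4753 0.1082 0.099 ] [0.5482 0.0454 0.099 ] [0.4787 0.041  0.099 ] 0.06880156791884447 0.06968229922135308
width 0.0664919013779063 bay centre [0.5117 0.0735 0.099 ] yaw 2.5902078779034574 3.6133809413218874
[0.5412 0.1109 0.099 ] [0.4707 0.1047 0.099 ]
[0.5389 0.0985 0.194 ] [0.4723 0.0944 0.194 ]
```

Request:
{"api": "move_arm", "payload": {"commands": [[[0.0006, 0.0013, 0.01, 0, 0, -0.2, 0.06], [0, 0, 0.02, 0, 0, 0, 0.06], [0, 0, 0.02, 0, 0, 0, 0.06], [0, 0, 0.015, 0, 0, 0, 0.06], [0, 0, 0.012, 0, 0, 0, 0.06], [0, 0, 0.008, 0, 0, 0, 0.06], [0, 0, 0, 0, 0, 0, 0.06], [0, 0, 0, 0, 0, 0, 0.06]]]}}

```text
t: 14.35
eef_pos: [0.5129, 0.0742, 0.0799]
tool_rot: [-0.001, 0.682, 0.732, 0.001]
contact_force: [0.8, 0.5, -3.4]
gripper_width: 0.764
grasp_force: 53.5
```

```bash
python3 -c "
from h import *
goto(.5115,.0735,.0615,4.0)"
```

```text
t 14.35 tcp [0.5129 0.0742 0.0799] toolx [-0.0707  0.9975  0.0022] tooly [0.9975 0.0707 0.    ] toolz [-0.0001  0.0022 -1.    ] F [ 0.7686  0.5309 -3.3872] g 0.0652868866228967 53.53758752346039
az 4.053119735673816 turn rz 0.05311973567381756 shift now [-0.0006 -0.0014  0.0184] shift after turn [-0.0006 -0.0014  0.0184] q7 0.3811882348346195
```

Request:
{"api": "move_arm", "payload": {"commands": [[[0, -0.001, 0.006, 0, 0, 0, 0.06], [0, 0, 0.006, 0, 0, 0, 0.06], [0, 0, 0.004, 0, 0, 0, 0.06], [0, 0, 0.002, 0, 0, 0, 0.06], [0, 0, 0.002, 0, 0, 0, 0.06], [0, 0, 0.001, 0, 0, 0, 0.06], [0, 0, 0, 0, 0, 0, 0.06], [0, 0, 0, 0, 0, 0, 0.06]]]}}

```text
t: 15.35
eef_pos: [0.5114, 0.0742, 0.0586]
tool_rot: [-0.001, 0.682, 0.732, 0.0]
contact_force: [-2.2, 0.9, 0.7]
gripper_width: 0.767
grasp_force: 54.0
```

Request:
{"api": "move_arm", "payload": {"commands": [[[0, 0, 0, 0, 0, 0, 0.067], [0, 0, 0, 0, 0, 0, 0.07], [0, 0, 0, 0, 0, 0, 0.0854], [0, 0, 0, 0, 0, 0, 0.0854], [0, 0, 0, 0, 0, 0, 0.0854], [0, 0, -0.02, 0, 0, 0, 0.0854], [0, 0, -0.04, 0, 0, 0, 0.0854], [0, 0, -0.05, 0, 0, 0, 0.0854], [0, 0, -0.03, 0, 0, 0, 0.0854], [0.06, 0, 0, 0, 0, 0, 0.0854], [0.06, 0, 0, 0, 0, 0, 0.0854], [0, 0, 0, 0, 0, 0, 0.0854], [0, 0, 0, 0, 0, 0, 0.0854]]]}}

```text
t: 16.98
eef_pos: [0.5029, 0.1932, 0.1985]
tool_rot: [-0.001, 0.682, 0.732, 0.0]
contact_force: [0.1, -0.1, -0.3]
gripper_width: 1.003
grasp_force: 0.0
```

```bash
python3 -c "
from h import *
goto(.5015,.2085,.165,-60)
for n in ('side','top'): cv2.imwrite(f'pics/{n}4.png',imaging.read_camera(n)[:,:,::-1])
a=cv2.imread('pics/side4.png')[210:360,200:330];b=cv2.imread('pics/top4.png')[180:270,170:290]
a=cv2.resize(a,(390,450),interpolation=3);b=cv2.resize(b,(360,270),interpolation=cv2.INTER_CUBIC)
o=np.zeros((450,750,3),np.uint8);o[:,:390]=a;o[:270,390:]=b;cv2.imwrite('pics/z4.png',o)"
```

```text
t 16.98 tcp [0.5029 0.1932 0.1985] toolx [-0.0711  0.9975  0.0012] tooly [ 0.9975  0.0711 -0.001 ] toolz [-0.0011  0.0012 -1.    ] F [ 0.1244 -0.111  -0.2552] g 0.08568999991314165 0.0
az 4.076428530782624 turn rz 64.07642853078261 shift now [ 0.0153 -0.0003  0.0336] shift after turn [ 0.0064 -0.0139  0.0336] q7 0.015516962252712953
```

View pics/z4.png

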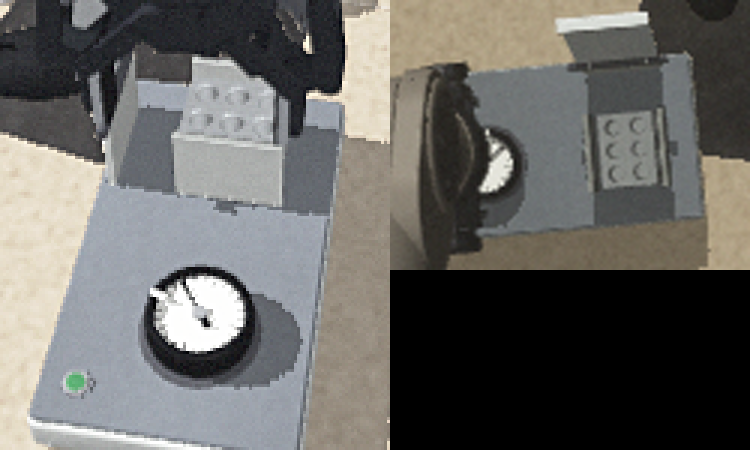

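The block sits in the bay between the cheeks. In the side crop the pointer tip is at about (183,279), the zero index at about (155,295) and the dial centre at (201,314). Now I'll measure those angles from the full picture.

```bash
cat > ang.py <<'E'
from h import *
import sys
im=cv2.imread(sys.argv[1]);yaw=4.0;C=np.array([.5015,.2085]); Cs=None
g=cv2.cvtColor(im,cv2.COLOR_BGR2GRAY).astype(np.float32)
# side-camera bias: centre of white face
m=np.zeros(g.shape,np.uint8);u,v=pix('side',[C[0],C[1],.058]).astype(int)
m[v-22:v+22,u-22:u+22]=(g[v-22:v+22,u-22:u+22]>150)
cs,_=cv2.findContours(m,0,1);c=cv2.convexHull(max(cs,key=cv2.contourArea));(e,ax,_)=cv2.fitEllipse(c)
Cs=ray('side',e,.058)[:2];print('face ellipse',e,ax,'centre',Cs)
def prof(r,z,lab,best):
    T=np.arange(-60,160,3);V=[]
    for th in T:
        a=np.radians(yaw-th);vals=[]
        for rr in r:
            p=pix('side',[Cs[0]+rr*np.cos(a),Cs[1]+rr*np.sin(a),z]);vals.append(cv2.getRectSubPix(g,(1,1),(float(p[0]),float(p[1])))[0,0])
        V.append(np.mean(vals))
    V=np.array(V);print(lab,dict(zip(T.tolist(),V.astype(int).tolist())))
prof([.010,.013,.016],.0595,'pointer(dark)',0)
prof([.0275,.029,.0305],.065,'index(bright)',1)
E
python3 ang.py pics/side4.png
python3 - <<'E'
from h import *
f=lambda x,y,z: ray('side',(200+x/3-.33,210+y/3-.33),z)[:2]
t=f(183,279,.06);z=f(155,295,.065);c=f(203,313,.06);
for p in(t,z):print(p,c,np.linalg.norm(p-c),4-np.degrees(np.arctan2(*(p-c)[::-1])))
E
```

```text
face ellipse (257.954345703125, 308.76104736328125) (44.84676742553711, 65.57379150390625) centre [0.5167 0.201 ]
pointer(dark) {-60: 178, -57: 163, -54: 152, -51: 141, -48: 139, -45: 129, -42: 115, -39: 102, -36: 88, -33: 74, -30: 61, -27: 67, -24: 77, -21: 85, -18: 90, -15: 99, -12: 132, -9: 167, -6: 201, -3: 211, 0: 221, 3: 226, 6: 224, 9: 209, 12: 185, 15: 150, 18: 111, 21: 83, 24: 73, 27: 77, 30: 76, 33: 75, 36: 76, 39: 74, 42: 72, 45: 69, 48: 71, 51: 75, 54: 75, 57: 74, 60: 71, 63: 61, 66: 53, 69: 44, 72: 42, 75: 45, 78: 48, 81: 50, 84: 54, 87: 61, 90: 78, 93: 80, 96: 76, 99: 63, 102: 52, 105: 52, 108: 75, 111: 106, 114: 145, 117: 164, 120: 183, 123: 200, 126: 216, 129: 223, 132: 227, 135: 232, 138: 238, 141: 244, 144: 248, 147: 244, 150: 240, 153: 237, 156: 236, 159: 236}
index(bright) {-60: 113, -57: 139, -54: 161, -51: 166, -48: 163, -45: 166, -42: 163, -39: 161, -36: 160, -33: 159, -30: 160, -27: 160, -24: 159, -21: 161, -18: 163, -15: 163, -12: 162, -9: 161, -6: 160, -3: 163, 0: 164, 3: 165, 6: 165, 9: 165, 12: 165, 15: 163, 18: 161, 21: 162, 24: 163, 27: 164, 30: 164, 33: 162, 36: 162, 39: 161, 42: 162, 45: 163, 48: 163, 51: 165, 54: 164, 57: 165, 60: 163, 63: 166, 66: 165, 69: 163, 72: 164, 75: 162, 78: 164, 81: 164, 84: 163, 87: 163, 90: 164, 93: 162, 96: 161, 99: 161, 102: 161, 105: 163, 108: 162, 111: 164, 114: 167, 117: 168, 120: 165, 123: 165, 126: 165, 129: 164, 132: 146, 135: 105, 138: 68, 141: 45, 144: 20, 147: 27, 150: 47, 153: 87, 156: 173, 159: 215}
[0.5149 0.1888] [0.4973 0.2087] 0.02656844693593966 52.360740510084185
[0.5271 0.2064] [0.4973 0.2087] 0.02994180091343352 8.375378698908026
```

```bash
sed -i 's/>150)/>200)/; s/print(lab,dict.*/k=V.argmax() if best else V.argmin();w=np.abs(T-T[k])<=9;W=(V-V[w].min()) if best else (V[w].max()-V);print(lab,T[k],"peak",int(V[k]),"median",int(np.median(V)),"centroid",(W[w]*T[w]).sum()\/W[w].sum())/' ang.py; python3 ang.py pics/side4.png;  python3 ang.py pics/side0.png
```

```text
face ellipse (264.7630310058594, 313.4084777832031) (24.988567352294922, 32.2542610168457) centre [0.5024 0.2074]
pointer(dark) 60 peak 118 median 253 centroid 59.21140926021644
index(bright) 12 peak 204 median 110 centroid 11.832603177410492
face ellipse (266.9591064453125, 314.2275085449219) (24.51309585571289, 26.998821258544922) centre [0.4982 0.2081]
pointer(dark) -3 peak 120 median 251 centroid -1.4948312212659247
index(bright) 9 peak 250 median 85 centroid 10.321254409252111
```

```bash
sed -i "s/^Cs=ray.*/Cs=np.array([.4982,.2081])/" ang.py; python3 ang.py pics/side4.png;  python3 ang.py pics/side0.png
```

```text
pointer(dark) 48 peak 129 median 254 centroid 47.464008427573965
index(bright) 9 peak 251 median 92 centroid 10.40406961142702
pointer(dark) -3 peak 120 median 251 centroid -1.5223929060580164
index(bright) 9 peak 250 median 85 centroid 10.334923222167511
```

Request:
{"api": "move_arm", "payload": {"commands": [[[0, 0, 0, 0, 0, -9.2, 0.0854], [0, 0, 0, 0, 0, -9.2, 0.0854], [0, 0, 0, 0, 0, -9.2, 0.0854], [0, 0, 0, 0, 0, -9.2, 0.0854], [0, 0, 0, 0, 0, -9.2, 0.0854], [0, 0, 0, 0, 0, 0, 0.0854]]]}}

```text
t: 17.82
eef_pos: [0.5034, 0.192, 0.1989]
tool_rot: [-0.001, 0.344, 0.939, 0.001]
contact_force: [-0.1, 0.3, 0.1]
gripper_width: 0.998
grasp_force: 0.0
```

```bash
python3 -c "
from h import *
goto(.5003,.2085,.041,50)"
```

```text
t 17.82 tcp [0.5034 0.192  0.1989] toolx [-0.764   0.6452  0.0022] tooly [0.6452 0.764  0.0013] toolz [-0.0008  0.0024 -1.    ] F [-0.094   0.2984  0.1236] g 0.0851921269626787 0.0
az 49.817317010760135 turn rz -0.18268298923987913 shift now [0.0127 0.0104 0.158 ] shift after turn [0.0127 0.0104 0.158 ] q7 0.6913680043374394
```

Request:
{"api": "move_arm", "payload": {"commands": [[[0.0065, 0.005, 0.02, 0, 0, 0, 0.0854], [0.0062, 0.0054, 0.04, 0, 0, 0, 0.0854], [0, 0, 0.04, 0, 0, 0, 0.0854], [0, 0, 0.03, 0, 0, 0, 0.0854], [0, 0, 0.02, 0, 0, 0, 0.0854], [0, 0, 0.008, 0, 0, 0, 0.0854], [0, 0, 0, 0, 0, 0, 0.0854], [0, 0, 0, 0, 0, 0, 0.06], [0, 0, 0, 0, 0, 0, 0.06], [0, 0, 0, 0, 0, 0, 0.06], [0, 0, 0, 0, 0, 0, 0.06]]], "squeeze": 25}}

```text
t: 19.2
eef_pos: [0.5001, 0.2098, 0.0419]
tool_rot: [-0.001, 0.342, 0.94, 0.001]
contact_force: [-2.0, -2.1, 5.7]
gripper_width: 0.735
grasp_force: 26.3
```

```bash
python3 -c "
from h import *
goto(.5003,.2085,.041,12)"
```

```text
t 19.2 tcp [0.5001 0.2098 0.0419] toolx [-0.7664  0.6424  0.002 ] tooly [0.6424 0.7664 0.0017] toolz [-0.0004  0.0026 -1.    ] F [-1.9635 -2.0541  5.7213] g 0.06278126923574676 26.25680387020111
az 50.03111170685055 turn rz 38.03111170685054 shift now [-0.001  -0.0009  0.0009] shift after turn [-0.0013 -0.0001  0.0009] q7 0.8464271906453258
```

Request:
{"api": "move_arm", "payload": {"commands": [[[0, 0, -0.001, 0, 0, 4, 0.06], [0, 0, 0, 0, 0, 6, 0.06], [0, 0, 0, 0, 0, 7, 0.06], [0, 0, 0, 0, 0, 7, 0.06], [0, 0, 0, 0, 0, 7, 0.06], [0, 0, 0, 0, 0, 5, 0.06], [0, 0, 0, 0, 0, 2, 0.06], [0, 0, 0, 0, 0, 0, 0.06], [0, 0, 0, 0, 0, 0, 0.0854], [0, 0, 0, 0, 0, 0, 0.0854], [0, 0, 0, 0, 0, 0, 0.0854], [0, 0, -0.03, 0, 0, 0, 0.0854], [0, 0, -0.05, 0, 0, 0, 0.0854], [0, 0, -0.05, 0, 0, 0, 0.0854], [0, 0, -0.05, 0, 0, 0, 0.0854], [0, 0, 0, 0, 0, 0, 0.0854]]]}}

```text
t: 21.2
eef_pos: [0.5021, 0.2102, 0.2252]
tool_rot: [-0.0, 0.629, 0.777, 0.004]
contact_force: [-0.6, -0.0, -1.3]
gripper_width: 0.995
grasp_force: 0.0
```

```bash
python3 -c "
from h import *
goto(.5003,.2085,.041,12)
a=imaging.read_camera('side')[:,:,::-1];cv2.imwrite('pics/side5.png',a)
cv2.imwrite('pics/z5.png',cv2.resize(np.ascontiguousarray(a[275:350,225:315]),None,fx=6,fy=6,interpolation=cv2.INTER_CUBIC))";python3 ang.py pics/side5.png
```

```text
t 21.2 tcp [0.5021 0.2102 0.2252] toolx [-0.209   0.9779  0.0051] tooly [0.9779 0.2089 0.0053] toolz [ 0.0041  0.0061 -1.    ] F [-0.5778 -0.0289 -1.2834] g 0.0849683132179298 0.0
az 12.059681472482728 turn rz 0.05968147248273681 shift now [-0.0022 -0.0031  0.1842] shift after turn [-0.0022 -0.0031  0.1842] q7 0.11862688297842595
pointer(dark) 48 peak 128 median 253 centroid 47.582454121332475
index(bright) 48 peak 253 median 94 centroid 47.86798445176945
```

View pics/z5.png

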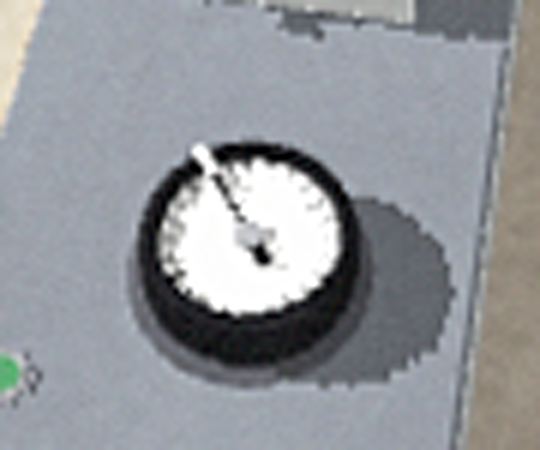

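The crop shows the index bar at (197,150) to (212,172), in line with the pointer tip at (215,178). As a parallax check, I'll see whether the angle holds at every radius.

```bash
cat > chk.py <<'E'
from h import *
import sys
g=cv2.cvtColor(cv2.imread(sys.argv[1]),cv2.COLOR_BGR2GRAY).astype(np.float32);e=float(sys.argv[2])
Cs=np.array([.4982,.2081])
def at(r,z,bright):
    T=np.arange(e-24,e+25,1.);V=[]
    for th in T:
        a=np.radians(4-th);p=pix('side',[Cs[0]+r*np.cos(a),Cs[1]+r*np.sin(a),z]);V.append(cv2.getRectSubPix(g,(1,1),(float(p[0]),float(p[1])))[0,0])
    V=np.array(V);V=V if bright else -V;k=V.argmax();w=np.abs(T-T[k])<=np.degrees(.003/r);W=V-V[w].min();return round(float((W[w]*T[w]).sum()/W[w].sum()),1)
for z in(.059,.0605): print('ptr',z,[(int(r*1e3),at(r,z,0)) for r in(.008,.011,.014,.017,.02)])
print('idx',[(int(r*1e3),at(r,.065,1)) for r in(.027,.029,.031)])
E
python3 chk.py pics/side0.png 0; python3 chk.py pics/side5.png 48;python3 chk.py pics/side4.png 48
python3 - <<'E'
from h import *
# bezel outer dark blob -> centre from top camera picture 0 and side
for n,f,z in(("top","top0",.064),("side","side5",.064)):
    im=cv2.imread(f"pics/{f}.png").max(2);u,v=pix(n,[.5003,.2085,.06]).astype(int)
    m=np.zeros(im.shape,np.uint8);w=26;m[v-w:v+w,u-w:u+w]=im[v-w:v+w,u-w:u+w]<55
    c=max(cv2.findContours(m,0,1)[0],key=cv2.contourArea).reshape(-1,2)
    P=np.array([ray(n,p,z)[:2] for p in c])
    print(n,"extent",P.min(0),P.max(0),"mid",(P.min(0)+P.max(0))/2)
E
```

```text
ptr 0.059 [(8, 0.9), (11, -0.3), (14, 0.1), (17, -1.3), (20, 0.5)]
ptr 0.0605 [(8, -6.0), (11, -5.2), (14, -3.4), (17, -4.5), (20, -2.3)]
idx [(27, 9.4), (29, 10.1), (31, 10.5)]
ptr 0.059 [(8, 43.4), (11, 49.6), (14, 47.6), (17, 49.9), (20, 50.7)]
ptr 0.0605 [(8, 38.9), (11, 46.5), (14, 46.9), (17, 49.5), (20, 49.2)]
idx [(27, 47.2), (29, 47.2), (31, 46.3)]
ptr 0.059 [(8, 43.2), (11, 49.5), (14, 47.7), (17, 49.1), (20, 50.0)]
ptr 0.0605 [(8, 38.9), (11, 46.4), (14, 47.0), (17, 48.0), (20, 48.9)]
idx [(27, 26.3), (29, 69.6), (31, 68.6)]
top extent [0.4687 0.1747] [0.5328 0.2388] mid [0.5008 0.2067]
side extent [0.465  0.1796] [0.5302 0.252 ] mid [0.4976 0.2158]
```

The outer radii suggest an offset of 2° at most, so I'll recheck from the top view once the arm is behind the lid.

Request:
{"api": "move_arm", "payload": {"commands": [[[0, 0, -0.03, 0, 0, 8, 0], [0, 0.02, -0.045, 0, 0, 0, 0], [0, 0.04, 0, 0, 0, 0, 0], [0, 0.05, 0, 0, 0, 0, 0], [0, 0.05, 0, 0, 0, 0, 0], [-0.035, 0, 0, 0, 0, 0, 0], [-0.045, 0, 0, 0, 0, 0, 0], [-0.045, 0, 0, 0, 0, 0, 0], [-0.012, 0, 0, 0, 0, 0, 0], [0, 0, 0, 0, 0, 0, 0], [0, 0, 0, 0, 0, 0, 0]]]}}

```text
t: 22.62
eef_pos: [0.6693, 0.0866, 0.2954]
tool_rot: [-0.002, 0.681, 0.733, 0.0]
contact_force: [0.7, 0.8, -0.2]
gripper_width: -0.001
grasp_force: 0.0
```

```bash
python3 -c "
from h import *
goto(.667,.084,.2035,4)
for n in('side','top'): cv2.imwrite(f'pics/{n}6.png',imaging.read_camera(n)[:,:,::-1])
a=cv2.imread('pics/side6.png')[60:330,160:400];b=cv2.imread('pics/top6.png')
b=cv2.resize(b[210:260,175:235],None,fx=6,fy=6,interpolation=cv2.INTER_CUBIC)
o=np.zeros((540,800,3),np.uint8);a=cv2.resize(a,(427,480),interpolation=cv2.INTER_CUBIC);o[:480,:427]=a;o[:300,430:790]=b;cv2.imwrite('pics/z6.png',o)"
```

```text
t 22.62 tcp [0.6693 0.0866 0.2954] toolx [-0.0735  0.9973  0.0029] tooly [ 0.9973  0.0735 -0.0021] toolz [-0.0023  0.0027 -1.    ] F [ 0.7261  0.8109 -0.2103] g -5.298555976963347e-05 0.0
az 4.213606240014558 turn rz 0.2136062400145704 shift now [-0.0027 -0.0023  0.0919] shift after turn [-0.0027 -0.0022  0.0919] q7 0.27362689455879613
```

View pics/z6.png

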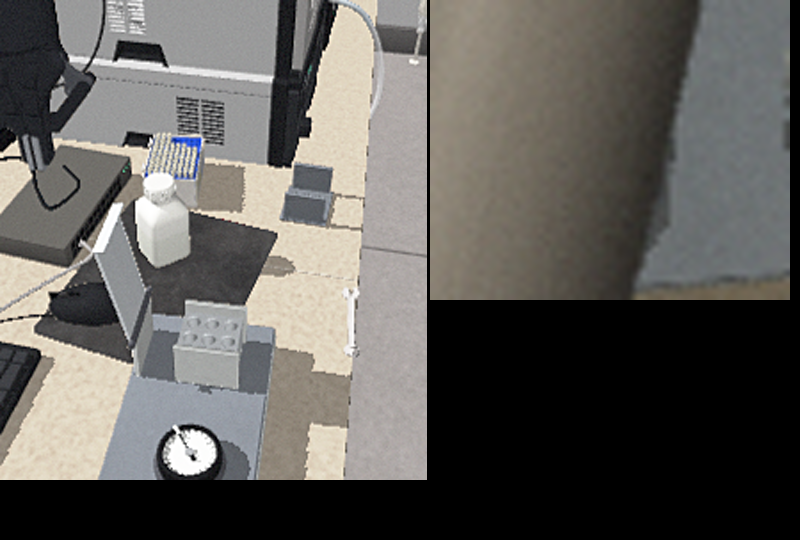

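The lid stands open and the gripper is behind and above it, but the arm hides the dial in the top view. I'll swing right briefly to uncover it.

Request:
{"api": "move_arm", "payload": {"commands": [[[-0.04, 0, -0.01, 0, 0, 0, 0], [-0.06, 0, 0, 0, 0, 0, 0], [-0.06, 0, 0, 0, 0, 0, 0], [-0.06, 0, 0, 0, 0, 0, 0], [0, 0, 0, 0, 0, 0, 0], [0, 0, 0, 0, 0, 0, 0]]]}}

```text
t: 23.48
eef_pos: [0.6854, -0.134, 0.3056]
tool_rot: [-0.001, 0.681, 0.732, 0.001]
contact_force: [1.3, -0.0, -0.9]
gripper_width: -0.001
grasp_force: 0.0
```

```bash
cat > top.py <<'E'
from h import *
import sys
f=sys.argv[1]
if len(sys.argv)>2: cv2.imwrite(f,imaging.read_camera('top')[:,:,::-1])
im=cv2.imread(f);g=cv2.cvtColor(im,cv2.COLOR_BGR2GRAY).astype(np.float32)
C=np.array([.5008-.001,.2067+.001])
# ring: outer boundary of the dark ring gives the centre
u,v=pix('top',[.5,.208,.064]).astype(int);m=np.zeros(g.shape,np.uint8);w=15
m[v-w:v+w,u-w:u+w]=(g[v-w:v+w,u-w:u+w]>170)
c=max(cv2.findContours(m,0,1)[0],key=cv2.contourArea);(cc,r)=cv2.minEnclosingCircle(c);M=cv2.moments(c)
print('face centroid',ray('top',(M['m10']/M['m00'],M['m01']/M['m00']),.058)[:2],r)
for C in ([.4995,.2085],[.5005,.2085],[.4985,.2085],[.4995,.2095],[.4995,.2075]):
  def at(rs,z,b):
    T=np.arange(-30,100,1.);V=np.zeros(len(T))
    for i,th in enumerate(T):
        a=np.radians(4-th)
        for r in rs:
            p=pix('top',[C[0]+r*np.cos(a),C[1]+r*np.sin(a),z]);V[i]+=cv2.getRectSubPix(g,(1,1),(float(p[0]),float(p[1])))[0,0]/len(rs)
    V=V if b else -V;k=V.argmax();w=np.abs(T-T[k])<=10;W=V-V[w].min();return (W[w]*T[w]).sum()/W[w].sum()
  print(C,'ptr',at([.010,.012,.014,.016,.018],.06,0),'idx',at([.026,.028,.030],.065,1))
E
python3 top.py pics/top0.png; python3 top.py pics/top7.png 1
python3 -c "
from h import *
state();b=cv2.imread('pics/top7.png')[210:260,175:235];a=cv2.imread('pics/top0.png')[210:260,175:235]
cv2.imwrite('pics/z7.png',cv2.resize(np.hstack([a,b]),(780,325),interpolation=cv2.INTER_CUBIC))"
```

```text
face centroid [0.4979 0.2092] 9.12424373626709
[0.4995, 0.2085] ptr 0.04400789488057392 idx 10.678072171986765
[0.5005, 0.2085] ptr 0.04011696308431619 idx 10.571340519809539
face centroid [0.4985 0.2112] 9.5591402053833
[0.4995, 0.2085] ptr 46.879642016063634 idx 45.986104045586515
[0.5005, 0.2085] ptr 50.031034701280056 idx 47.62822017807274
t 23.52 tcp [ 0.6856 -0.1328  0.3055] toolx [-0.0737  0.9973  0.0031] tooly [ 0.9973  0.0737 -0.001 ] toolz [-0.0012  0.003  -1.    ] F [-0.452  0.721  0.263] g -0.00011942624190852775 0.0Traceback (most recent call last):
  File "top.py", line 20, in <module>
    print(C,'ptr',at([.010,.012,.014,.016,.018],.06,0),'idx',at([.026,.028,.030],.065,1))
                                                             ~~^^^^^^^^^^^^^^^^^^^^^^^^^
  File "top.py", line 18, in at
    p=pix('top',[C[0]+r*np.cos(a),C[1]+r*np.sin(a),z]);V[i]+=cv2.getRectSubPix(g,(1,1),(float(p[0]),float(p[1])))[0,0]/len(rs)
  File "h.py", line 10, in pix
    c=imaging.calibration(n);K=np.array(c["intrinsics"]);E=np.array(c["extrinsics"])
ValueError: time passes only in moves, steps and waits
Traceback (most recent call last):
  File "top.py", line 20, in <module>
    print(C,'ptr',at([.010,.012,.014,.016,.018],.06,0),'idx',at([.026,.028,.030],.065,1))
                                                             ~~^^^^^^^^^^^^^^^^^^^^^^^^^
  File "top.py", line 18, in at
    p=pix('top',[C[0]+r*np.cos(a),C[1]+r*np.sin(a),z]);V[i]+=cv2.getRectSubPix(g,(1,1),(float(p[0]),float(p[1])))[0,0]/len(rs)
  File "h.py", line 10, in pix
    c=imaging.calibration(n);K=np.array(c["intrinsics"]);E=np.array(c["extrinsics"])
ValueError: time passes only in moves, steps and waits
```

View pics/z7.png

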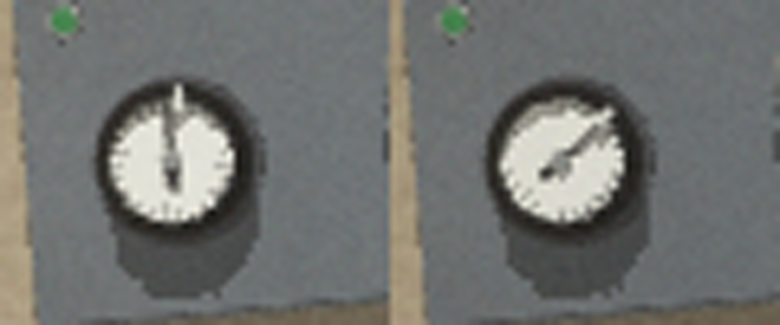

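Left is before and right is now. The index at (610,115) lies in line with the pointer tip near (600,125), agreeing to within 1–2°. The dial is set, so now the lid.

Request:
{"api": "move_arm", "payload": {"commands": [[[0.04, 0, 0, 0, 0, 0, 0], [0.06, 0, 0, 0, 0, 0, 0], [0.06, 0, 0, 0, 0, 0, 0], [0.058, -0.004, 0, 0, 0, 0, 0], [0, 0, 0.03, 0, 0, 0, 0], [0, 0, 0.04, 0, 0, 0, 0], [0, 0, 0.03, 0, 0, 0, 0], [0, 0, 0, 0, 0, 0, 0], [0, 0, 0, 0, 0, 0, 0]]]}}

```text
t: 24.65
eef_pos: [0.6661, 0.0833, 0.2076]
tool_rot: [-0.001, 0.681, 0.732, 0.001]
contact_force: [0.1, -0.8, -0.2]
gripper_width: -0.002
grasp_force: 0.0
```

```bash
python3 -c "
from h import *
goto(.64,.083,.2035,4)"
```

```text
t 24.65 tcp [0.6661 0.0833 0.2076] toolx [-0.0726  0.9974  0.0021] tooly [0.9974 0.0726 0.0008] toolz [ 0.0006  0.0022 -1.    ] F [ 0.0615 -0.8104 -0.1854] g -0.00018912918153170336 0.0
az 4.164616363665662 turn rz 0.16461636366565813 shift now [ 0.0016 -0.0261  0.0041] shift after turn [ 0.0015 -0.0261  0.0041] q7 0.32828162461019367
```

Request:
{"api": "move_arm", "payload": {"commands": [[[0, -0.015, 0, 0, 0, 0, 0], [0, -0.01, 0, 0, 0, 0, 0], [0, -0.01, 0, 0, 0, 0, 0], [0, -0.008, 0, 0, 0, 0, 0], [0, -0.008, 0, 0, 0, 0, 0], [0, -0.009, 0, 0, 0, 0, 0]]]}}

```text
t: 25.4
eef_pos: [0.6056, 0.0778, 0.2067]
tool_rot: [-0.001, 0.682, 0.732, 0.001]
contact_force: [3.3, 0.1, 2.6]
gripper_width: -0.003
grasp_force: 1.5
```

Request:
{"api": "move_arm", "payload": {"commands": [[[0, -0.009, 0.001, 0, 0, 0, 0], [0, -0.009, 0.001, 0, 0, 0, 0], [0, -0.009, 0.002, 0, 0, 0, 0], [0, -0.009, 0.003, 0, 0, 0, 0], [0, -0.0085, 0.004, 0, 0, 0, 0], [0, -0.0085, 0.004, 0, 0, 0, 0], [0, -0.0075, 0.0055, 0, 0, 0, 0], [0, -0.0075, 0.0055, 0, 0, 0, 0], [0, -0.0065, 0.0065, 0, 0, 0, 0], [0, -0.0065, 0.0065, 0, 0, 0, 0]]]}}

```text
t: 26.65
eef_pos: [0.5241, 0.0721, 0.1668]
tool_rot: [-0.001, 0.682, 0.732, 0.0]
contact_force: [0.7, -1.0, 1.9]
gripper_width: -0.001
grasp_force: 0.8
```

Request:
{"api": "move_arm", "payload": {"commands": [[[0, -0.0055, 0.0075, 0, 0, 0, 0], [0, -0.0055, 0.0075, 0, 0, 0, 0], [0, -0.0035, 0.007, 0, 0, 0, 0], [0, -0.003, 0.007, 0, 0, 0, 0], [0, -0.002, 0.006, 0, 0, 0, 0], [0, -0.002, 0.006, 0, 0, 0, 0], [0, 0, 0.006, 0, 0, 0, 0], [0, 0, 0.006, 0, 0, 0, 0], [0, 0, 0, 0, 0, 0, 0]]]}}

```text
t: 27.78
eef_pos: [0.5031, 0.0707, 0.114]
tool_rot: [-0.001, 0.682, 0.732, 0.0]
contact_force: [-0.1, -0.1, -0.1]
gripper_width: -0.001
grasp_force: 0.0
```

Request:
{"api": "move_arm", "payload": {"commands": [[[0, 0, 0.004, 0, 0, 0, 0], [0, 0, 0.004, 0, 0, 0, 0], [0, 0, 0.002, 0, 0, 0, 0], [0, 0, 0, 0, 0, 0, 0]]]}}

```text
t: 28.28
eef_pos: [0.5036, 0.0708, 0.1058]
tool_rot: [-0.002, 0.682, 0.732, 0.001]
contact_force: [-6.4, 0.9, 21.3]
gripper_width: 0.003
grasp_force: 10.5
```

Pressing meets a firm stop at lid-shut height. Retreating to take a final look.

Request:
{"api": "move_arm", "payload": {"commands": [[[0, 0, -0.02, 0, 0, 0, 0], [0, 0, -0.05, 0, 0, 0, 0], [0, 0, -0.06, 0, 0, 0, 0], [-0.05, 0, -0.03, 0, 0, 0, 0], [-0.06, 0, 0, 0, 0, 0, 0], [-0.06, 0, 0, 0, 0, 0, 0], [0, 0, 0, 0, 0, 0, 0], [0, 0, 0, 0, 0, 0, 0]]]}}

```text
t: 29.28
eef_pos: [0.5154, -0.0989, 0.2639]
tool_rot: [-0.001, 0.682, 0.731, 0.0]
contact_force: [-0.4, 1.3, 0.1]
gripper_width: 0.001
grasp_force: 0.0
```

```bash
python3 -c "
from h import *
state()
for n in('side','top'): cv2.imwrite(f'pics/{n}8.png',imaging.read_camera(n)[:,:,::-1])
a=cv2.imread('pics/side8.png')[140:380,180:360];b=cv2.imread('pics/top8.png')[150:280,165:345]
o=np.zeros((600,800,3),np.uint8);o[:533,:400]=cv2.resize(a,(400,533),interpolation=cv2.INTER_CUBIC);o[:289,400:]=cv2.resize(b,(400,289),interpolation=cv2.INTER_CUBIC);cv2.imwrite('pics/z8.png',o)"
```

```text
t 29.27 tcp [ 0.5154 -0.0989  0.2639] toolx [-0.0699  0.9975  0.0026] tooly [ 0.9976  0.0699 -0.0011] toolz [-0.0013  0.0025 -1.    ] F [-0.3563  1.2852  0.086 ] g 0.00012215016648090232 0.0
```

View pics/z8.png

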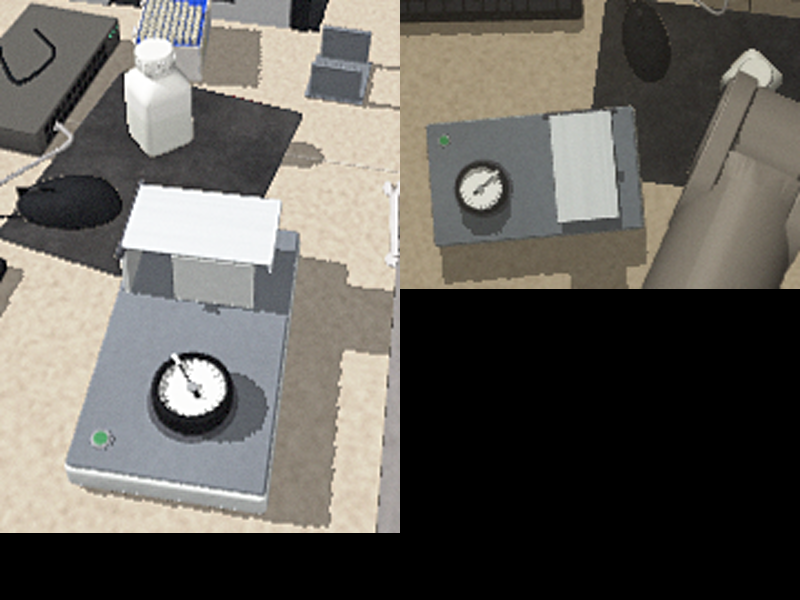

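The lid lies flat and shut on the cheeks, the index lines up with the pointer, the bottle is still standing, and the arm is clear of everything.

```bash
python3 -c "
from station import bot
print(bot.hand_in())"
```

```text
the job is handed in; nothing more can be done
None
```

I handed the job in at about 29 s: the block rests on the pan, the bezel's zero index is at the pointer's tip (within an estimated 1–3°), the lid is pressed fully shut, and the rinse bottle was left where it stands.

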